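Unlock the tool box, park its lid on the catch and stow the hammer

ROBOT

A 6-joint arm with a two-finger parallel gripper is mounted at the origin on the work surface. World frame = base frame: x ahead of the robot, y to its left, z up, the work surface at z = 0. Lengths are in mm, angles in rad, forces in N, time in s.
With the tool pointing down it reaches from about 300 to 850 mm from the base axis. Payload 5.4 kg.
Tool frame: the origin (TCP) lies midway between the tips of the shut fingers; the grasp point (between the pads) lies 19 mm behind it (r.tcp_to_grasp is the distance from the TCP to the grasp point, in mm); z points along the fingers, y is the direction in which the jaws open and shut (so a half turn about z gives the same grasp; the last joint's range is limited). The gripper opens to 85 mm and grips with 20 to 120 N. Pads are 22 mm wide; open, the fingers measure 114 mm over their backs; the gripper's body (76 mm by 85 mm) begins 54 mm behind the grasp point. The pads swing forward as they close: fully open they stand 13 mm farther back than shut.
Start: joints at [1.065, 0.158, 1.597, -0, 1.386, -0.21], TCP at [167.626, 550.007, 231.299] pointing down, gripper open.
Joint ranges: [-2.91, 2.91], [-0.94, 2.29], [0.18, 2.7], [-1.29, 4.43], [0.17, 2.64], [-3, 3]. Speed limits (rad/s): [2.57, 2.57, 3.14, 3.14, 3.14, 3.14].

INTERFACE

Orientations are given as a unit quaternion [w, x, y, z].
In Python, from bench import readout, snapshot, camera_info, job, r gives the robot as it stands.
- The arm moves only by the tool move_arm, never from a script. Its argument "rows" is a list of rows, each a list of 7 numbers: the shift along the tool's x, y, z in m, then the turn, a rotation vector about the tool's x, y, z in degrees, then the gripper's target within -1 to 1 (fully open at 1, half-way at 0, shut at -1). A call has 1 to 12 rows; each row shifts and turns the commanded pose from where the row before left it, along the tool's axes as they then stand; what a row does not reach is not made up. A row lasts 1/10 s, in which the tool goes at most 50 mm and 8.59 degrees, less where a joint would pass 70% of its speed; a pose out of reach is approached as far as the arm can. A call is refused whole if a number of a shift passes 0.05 or a number of a turn 8.59, either way. A call with a gripper value outside its range is refused whole. The fingers move at their own pace and stop on an object; "grip_force" is the grip in N (left out, the last holds). Time passes only in rows, so rows that do not move let the fingers close. It gives the time, the measured TCP pose, the force and the opening at its end, in the units of the state.
- readout.state(): the state, without advancing time (a new reading comes with each control period).
- snapshot(name): name is "side" or "top" or "wrist"; returns the picture (384x512x3 uint8, red, green, blue); there is no depth.
- camera_info(name): a dict with "camera_matrix" (3x3 intrinsics, pixels), "rvec" (rotation vector, rad) and "tvec" (3), from world to camera coordinates, as OpenCV has them. Camera axes: x right, y down, z forward; pixel columns grow to the right and rows downward; lengths in mm; the calibration is good to about 2 mm. A picture is of the moment at which its call begins: read the wrist's pose just before it. camera_info takes no time and is no camera call; for the wrist camera it gives the pose at the moment of the call.
- job.hand_in(): hands the job in, once; it reports no verdict.
The state is a dict: "time": time; "q": joint angles; "qd": joint speeds; "effort": joint torques, N m; "eef_pos": TCP position; "tcp_rot": TCP orientation; "contact_force": force on the tool from outside, world axes, zero at the start; "wrist_torque": the same for the moment, N m; "width": opening from 0.0 (shut) to 1.0 (fully open).
Only numpy, scipy, OpenCV 4.12 (cv2) and the standard library are available. Lean on these libraries where they do the work, as an engineer would, in place of code of your own. Each camera call takes 0.05 s, during which the arm holds its last target. There are 200 camera calls.

TASK

The hammer belongs in the locked tool box: turn the front dial (the one nearer the robot) to 2 and the rear dial to 5, then slide the freed lid under the deck until its spring catch snaps in and holds it fully open. Put the hammer in the opened compartment so that it lies flat on the box floor, and leave the lid open, the dials at their numbers and the other things on the bench where they are.

Things in the scene. Friction and masses are not known exactly. Their poses are not given: they have to be found in the camera images.
- toolbox: Dark steel tool box fixed on the bench, 240 mm (x) by 395 mm (y). Origin at bench height, mid-width, 190 mm from the lid end (-y) and 205 mm from the deck end (+y). x points away from the robot, z up. The -y part is a compartment with a sliding lid; the +y part (y from -10 mm) is a raised deck, top 96 mm high, with two dials and, at y 160 mm, a low carrying handle up to 117 mm high.
- opening (a point): Centre, at wall-top height (60 mm), of the compartment mouth uncovered when the lid is fully open; at (0, -116, 60) mm in the box frame, axes as the box. The mouth is 228 mm (x) by 136 mm (y); the compartment's floor is 6 mm above the bench and reaches from y -184 to -1 mm. Guide lips along both sides rise to 72 mm.
- dial_front (a joint): Angle (rad) of the front dial (box frame x -60, y 42 mm: nearer the robot). 0 = pointer towards the box's -x, at number 1; grows clockwise seen from above. Numbers are groups of 1 to 6 white dots, every 1.047 rad clockwise: 2 is at 1.047. Stops just below 1 and past 6. Turns with 0.06 N m, stays where left; needs about 0.1 rad accuracy. Starts 0.6 to 1.35 rad above its number.
- dial_rear (a joint): The same for the rear dial (box frame x 60, y 42 mm: farther from the robot); same zero, direction and dots, so 5 is at 4.189. Starts 0.6 to 1.35 rad below its number.
- dial_front_grip (a point): On the front dial's vertical axis, 126 mm above the bench, the height to grip at. Dial: flat disc, 68 mm diameter, top 104 mm high, with an upright black bar about 60 mm long, 16 mm wide, 104 to 138 mm high, to pinch across its width. One end of the bar is pointed and has a white line on top: the pointer. The point's x axis runs along the bar, away from the pointer.
- dial_rear_grip (a point): The same on the rear dial.
- lid (a joint): How far (m) the lid has slid to the box's +y, under the deck: 0 = shut, 0.140 = end stop. Locked at 0 (3 to 4 mm of play) until both dials stand at their numbers. Slides with about 2 N; from about 0.121 to 0.132 a spring catch resists with about 10 N; pushed past about 0.135 it snaps through by itself to 0.140 and holds the lid there, fully open.
- lid_handle (a point): Centre of the aluminium grip bar standing upright across the lid at its -y end: 120 mm long (box x), 12 mm thick (box y), 68 to 114 mm above the bench (this point 91 mm). Moves with the lid, whose top is 68 mm high; shut, it is at (0, -182) mm in the box frame; fully open, 26 mm clear of the deck's edge. Axes as the box.
- hammer_grip (a point): Point on the hammer's round wooden handle (26 mm thick), half-way up, near its balance: grip here. Hammer 190 mm long, about 0.4 kg, lying flat; x runs along the handle to the steel head. From this point the head's end is 57 mm along +x and the butt 133 mm along -x. The head is 26 mm long (x), 26 mm high and reaches 48 mm to -y, 40 mm to +y.
- spanner: Bystander: flat steel spanner 190 mm long, 8 mm thick, lying on the bench. Origin under its middle, x along it. The hammer and it may swap places. Leave it.
- tin: Bystander: plain metal tin, 70 mm across and 100 mm high. Origin under its centre. Leave it.
- jar: Bystander: glass jar with a metal lid, 72 mm across and 110 mm high. Origin under its centre. Leave it.
Things that resemble listed ones, but are neither listed nor needed, are in the scene too. Of the things shaped like the part that bears hammer_grip, the wooden one is meant.

How it is judged:
By the outcome, as a careful person would: the job done as asked, in the order asked, and still so for the second after the job is handed in, with the robot touching nothing.
It also fails if it takes over 61 s, if anything falls off the work surface, if the arm or the gripper's body presses on something with over 40 N, if the wrist force passes 120 N, or if a joint passes its speed limit or range.

## Working session

There is one attempt and no reset: what is moved stays moved. The work goes in short steps, Python scripts to look and compute and a tool call to move; the robot and the scene stay as the last step left them, time stands still between calls to the robot, and variables do not carry over. Pictures are saved under pics/ and viewed, on a budget of 10 in all, crops included, one or two more only if the job needs it, and the job is handed in when it is done.

Besides the shell and the picture viewer there is one more tool, called by a JSON object that holds its "api" and its "payload". move_arm: Moves the arm, as the interface text tells. Its arguments: {"type":"object","properties":{"rows":{"type":"array","items":{"type":"array","items":{"type":"number"}}},"grip_force":{"type":"number"}},"required":["rows"]}

```bash
mkdir -p pics; python3 - <<'E'
from bench import readout, snapshot, camera_info, job, r
import cv2, numpy as np
print(readout.state())
ims=[]
for n in("top","side"):
    im=snapshot(n); cv2.imwrite(f"pics/{n}0.png",im[:,:,::-1]); ims.append(im)
    print(n,camera_info(n))
cv2.imwrite("pics/t0.png",cv2.resize(ims[0][:,:,::-1],(800,600),interpolation=cv2.INTER_CUBIC))
E
```

```text
{'time': 0.0, 'q': array([ 1.06485528e+00,  1.59041353e-01,  1.59822732e+00, -9.94389430e-06,
        1.38623224e+00, -2.10121052e-01]), 'qd': array([-0.00175815, -0.002222  ,  0.00035382,  0.00185085, -0.00137159,
        0.00235972]), 'effort': array([-6.32133451e-04, -3.95993650e+01, -3.31432092e+01, -1.03187040e-05,
        8.40363238e-03, -1.98268674e-05]), 'eef_pos': array([167.36055267, 549.47071942, 230.32370334]), 'tcp_rot': array([-3.29779406e-04,  1.47370298e-01,  9.89080929e-01, -8.95338698e-04]), 'contact_force': array([-0.19301212, -0.29663563,  0.77439593]), 'wrist_torque': array([ 0.00693683, -0.00333126,  0.01073096]), 'width': 1.0019090619870572}
top {'camera_matrix': array([[453.54103803,   0.        , 256.96057386],
       [  0.        , 453.54103803, 193.23717493],
       [  0.        ,   0.        ,   1.        ]]), 'rvec': array([ 2.13452438, -2.1841916 ,  0.10850554]), 'tvec': array([ -23.04094907,  511.83357545, 1518.68484639])}
side {'camera_matrix': array([[464.350651  ,   0.        , 263.89608805],
       [  0.        , 464.350651  , 192.23201286],
       [  0.        ,   0.        ,   1.        ]]), 'rvec': array([ 1.97937857, -1.43435798,  0.59365607]), 'tvec': array([-190.6470096 ,  381.08864734, 1539.57914125])}
```

View pics/t0.png

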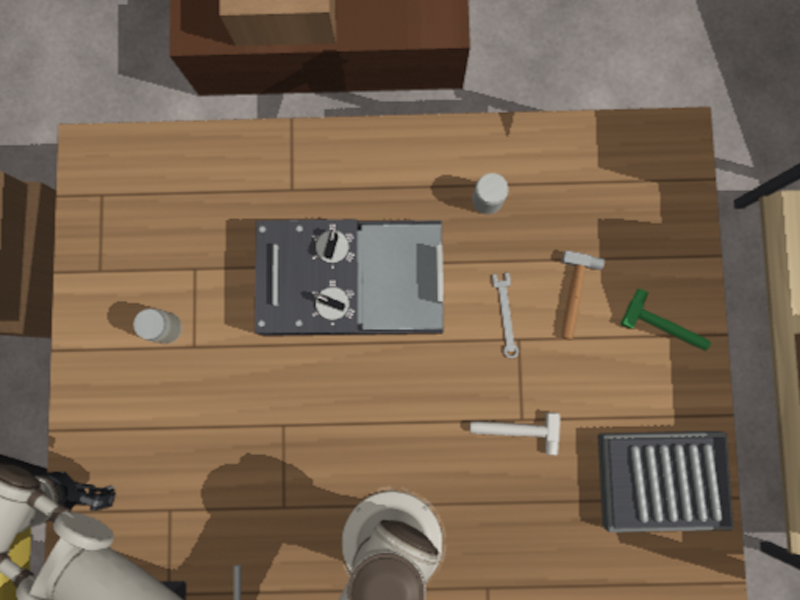

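View pics/side0.png

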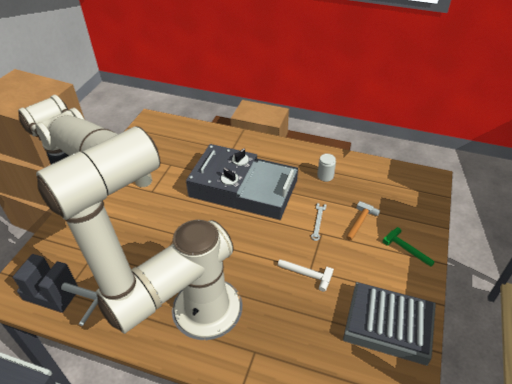

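The top view shows the box at about (350,277), with its dials at (332,245) rear and (332,303) front. There are three hammer shapes: wooden/orange at (575,290), green at (665,320) and white at (515,430). The orange-brown handle with a steel head fits "wooden". Next I'll enlarge the box and that hammer.

```bash
cat > h.py <<'E'
import cv2, numpy as np
from bench import readout, snapshot, camera_info, job, r
from scipy.spatial.transform import Rotation as R
def ray(n,px,z,ci=None):
    ci=ci or camera_info(n); K=ci["camera_matrix"]; M=cv2.Rodrigues(ci["rvec"])[0]; t=ci["tvec"].ravel()
    d=np.linalg.solve(K,np.c_[np.atleast_2d(px),np.ones(len(np.atleast_2d(px)))].T)
    d=M.T@d; c=-M.T@t
    return (c[:,None]+d*((z-c[2])/d[2])).T
def proj(n,P,ci=None):
    ci=ci or camera_info(n)
    return cv2.projectPoints(np.float64(np.atleast_2d(P)),ci["rvec"],ci["tvec"],ci["camera_matrix"],None)[0][:,0]
def pose():
    s=readout.state(); q=s["tcp_rot"]; return s["eef_pos"],R.from_quat([q[1],q[2],q[3],q[0]]),s
E
python3 - <<'E'
from h import *
im=cv2.imread("pics/top0.png")
a=cv2.resize(im[135:220,158:290],(800,515),interpolation=cv2.INTER_CUBIC)
cv2.imwrite("pics/c1.png",a)
hsv=cv2.cvtColor(im,cv2.COLOR_BGR2HSV)
print(hsv[185:200:3,367],hsv[190,350])
m=cv2.inRange(hsv,(5,120,120),(16,255,255)); m[:, :350]=0;m[:150]=0;m[230:]=0;m[:,400:]=0
n,l,s,c=cv2.connectedComponentsWithStats(m)
print(s[1:],c[1:])
# hammer crop
cv2.imwrite("pics/c2.png",cv2.resize(im[150:235,300:460],(800,425),interpolation=cv2.INTER_CUBIC))
E
```

```text
[[ 14 137 127]
 [ 14 134 139]
 [ 14 131 148]
 [ 14 131 158]
 [ 14 129 168]] [ 15 110 163]
[[361 170  14  48 257]] [[367.45525292 194.11284047]]
```

View pics/c1.png

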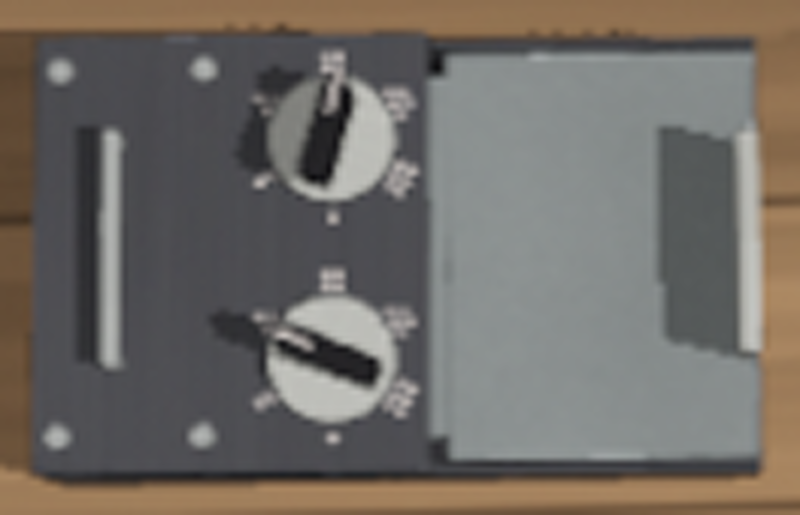

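View pics/c2.png

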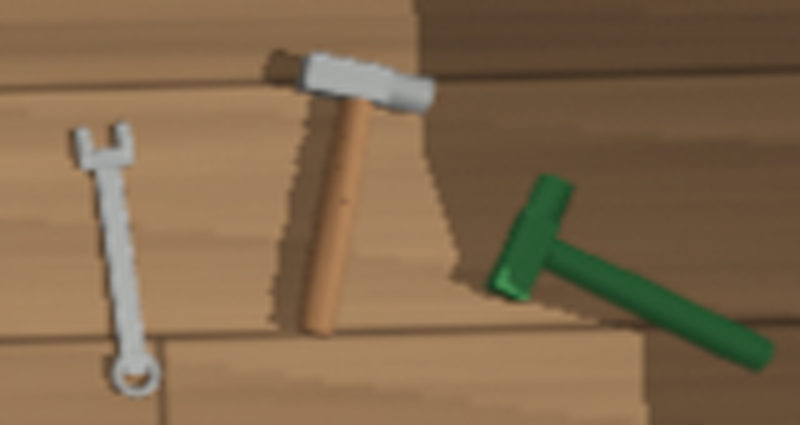

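The crop shows the front pointer at (275,333) about the dial centre (332,358), roughly 114° clockwise from number 1, so it has to go back about 54°. The rear pointer is at (340,85) about (332,136), roughly 195°, so it has to go on about 45°. The second crop confirms the brown wooden hammer: head at (370,82), butt at (318,325). The other candidate in the crop is all green, and the white one is painted.

```bash
python3 - <<'E'
from h import *
f=lambda p,z:ray("top",[[158+p[0]/6.06-.4,135+p[1]/6.06-.4]],z)[0]
F=f((332,358),104);B=f((332,136),104)
print("dials",F,B,np.linalg.norm(F-B))
d=B-F; print("yaw of box x",np.degrees(np.arctan2(d[1],d[0])))
C=[f(p,96) for p in((38,38),(427,38),(35,470))]; print("deck corners",C)
c=[f(p,72) for p in((755,42),(760,470))]; print("lid end corners",c)
g=lambda p,z:ray("top",[[300+p[0]/5-.4,150+p[1]/5-.4]],z)[0]
print("handle head side/ butt",g((357,103),13),g((318,328),13))
M=cv2.Rodrigues(camera_info("wrist")["rvec"])[0]; p,Ro,s=pose()
ci=camera_info("wrist"); cam=-M.T@ci["tvec"].ravel()
print("cam in tool",Ro.inv().apply(cam-p), Ro.inv().apply(M[2]),Ro.as_matrix())
E
```

```text
dials [504.71814274 109.19053836 104.        ] [625.43413071 107.80367636 104.        ] 120.72395428112928
yaw of box x -0.6582213758493813
deck corners [array([685.30494566, 268.80764106,  96.        ]), array([679.9820993 ,  56.17558896,  96.        ]), array([448.90532939, 270.33553264,  96.        ])]
lid end corners [array([ 678.73215802, -123.69713429,   72.        ]), array([ 441.53001078, -119.65549871,   72.        ])]
handle head side/ butt [ 583.5832688 -430.2404581   13.       ] [ 428.79496763 -395.89090174   13.        ]
cam in tool [  69.74223757    0.2749713  -141.97437179] [-2.77037225e-01 -1.49629692e-04  9.60859175e-01] [[-9.56583325e-01  2.91457869e-01 -8.07694665e-04]
 [ 2.91458796e-01  9.56582207e-01 -1.50047687e-03]
 [ 3.35300555e-04 -1.67074086e-03 -9.99998548e-01]]
```

{"api": "move_arm", "payload": {"rows": [[-0.04,-0.026,-0.006,0,0,0,1],[-0.04,-0.026,-0.006,0,0,0,1],[-0.04,-0.026,-0.006,0,0,0,1],[-0.04,-0.026,-0.006,0,0,0,1],[-0.04,-0.026,-0.006,0,0,0,1],[-0.04,-0.026,-0.006,0,0,0,1],[-0.04,-0.026,-0.006,0,0,0,1],[-0.04,-0.026,-0.006,0,0,0,1],[-0.04,-0.026,-0.006,0,0,0,1],[-0.04,-0.026,-0.006,0,0,0,1],[-0.04,-0.026,-0.006,0,0,0,1],[-0.03,-0.02,0,0,0,0,1]]}}

```text
time: 1.3
eef_pos: [529.6, 117.8, 297.8]
tcp_rot: [0.001, 0.148, 0.989, -0.0]
contact_force: [0.4, 0.9, -1.0]
width: 1.002
```

{"api": "move_arm", "payload": {"rows": [[0,0,0,0,0,0,1],[0,0,0,0,0,0,1]]}}

```text
time: 1.5
eef_pos: [527.8, 119.9, 296.5]
tcp_rot: [-0.001, 0.148, 0.989, 0.0]
contact_force: [0.3, 0.8, -0.2]
width: 1.001
```

```bash
python3 - <<'E'
from h import *
p,Ro,s=pose(); ci=camera_info("wrist"); im=snapshot("wrist")[:,:,::-1].copy()
np.save("ci1.npy",ci,allow_pickle=True); cv2.imwrite("pics/w1.png",im)
print(s["time"],p,np.degrees(np.arctan2(Ro.as_matrix()[1,0],Ro.as_matrix()[0,0])))
g=cv2.cvtColor(im,cv2.COLOR_BGR2GRAY); hsv=cv2.cvtColor(im,cv2.COLOR_BGR2HSV)
for n,P in dict(F=(504.7,109.2,104),B=(625.4,107.8,104)).items():print(n,proj("wrist",P,ci))
cv2.imwrite("pics/w1b.png",cv2.resize(im,(800,600),interpolation=cv2.INTER_CUBIC))
E
```

```text
1.5 [527.79680241 119.93998045 296.5476385 ] 162.96572965025132
F [[245.03676789 162.34372216]]
B [[271.48252565 247.99470984]]
```

View pics/w1b.png

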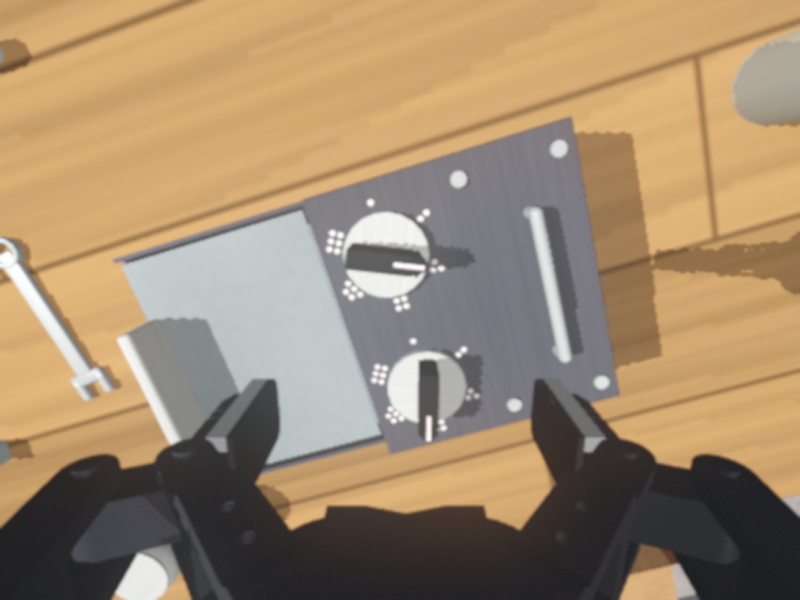

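The wrist view shows the front dial at (388,255) with its pointer line at (395–425,266), and the rear dial at (428,388) with its line at (428,417–440). The lid handle is at about (160,390).

```bash
python3 - <<'E'
from h import *
ci=np.load("ci1.npy",allow_pickle=True).item(); im=cv2.imread("pics/w1.png")
k=1.5625
f=lambda p,z:ray("",np.float64(p)/k-.2,z,ci)
c=f([(303,203),(572,118),(618,395),(390,452)],96); print(c)
for a,b,o in((0,1,-90),(3,2,-90),(0,3,0),(1,2,0)):
    d=c[b]-c[a];print(np.degrees(np.arctan2(d[1],d[0]))+o,np.linalg.norm(d))
g=cv2.cvtColor(im,cv2.COLOR_BGR2GRAY)
hsv=cv2.cvtColor(im,cv2.COLOR_BGR2HSV)
cs=[]
for n,p in dict(F=(388,255),B=(428,388)).items():
    x,y=[int(v/k) for v in p]; m=np.zeros_like(g); cv2.circle(m,(x,y),31,255,-1)
    m&=cv2.inRange(g,115,255)
    ks=cv2.morphologyEx(m,cv2.MORPH_OPEN,np.ones((5,5)))
    pts=np.argwhere(ks)[:,::-1]; h=cv2.convexHull(pts.astype(np.int32)); e=cv2.fitEllipse(h)
    C=ray("",e[0],104,ci)[0]; print(n,np.multiply(e[0],k),np.multiply(e[1],k),C); cs.append(C)
    # bar: dark pixels in 40px
    m2=np.zeros_like(g); cv2.circle(m2,(x,y),26,255,-1); m2&=cv2.inRange(g,0,60)
d=cs[1]-cs[0]; print("box yaw",np.degrees(np.arctan2(d[1],d[0])),np.linalg.norm(d),(cs[0]+cs[1])/2)
for l in(((393,264.5),(425,267.5)),((429,416),(428,440))):
    P=f(l,138);d=P[1]-P[0];print("pointer",P,np.degrees(np.arctan2(d[1],d[0])))
h=f([(119,340),(172,447)],114);print("handle outer edge",h)
E
```

```text
[[449.37590722  60.80423141  96.        ]
 [450.4785068  273.29289401  96.        ]
 [686.36272384 269.32462719  96.        ]
 [682.60731327  58.14396229  96.        ]]
-0.29730402859216554 212.49152326450164
-1.0187793417461677 211.21405335482532
-0.6534951092993506 233.24657725440582
-0.9637927381066532 235.91759363878018
F [385.32655239 254.96194363] [90.07754326 97.57116437] [506.2463151  110.73744913 104.        ]
B [424.8857975  388.28032017] [91.82409048 96.7312932 ] [626.29318418 108.16315109 104.        ]
box yaw -1.2284686093854098 120.07446766251816 [566.26974964 109.45030011 104.        ]
pointer [[509.51749747 116.77283331 138.        ]
 [518.27507751 137.97563113 138.        ]] 67.55747128256422
pointer [[633.29394325 107.64951119 138.        ]
 [653.85855521 100.85772673 138.        ]] -18.276613543012445
handle outer edge [[ 507.26254836 -115.81240922  114.        ]
 [ 610.41740576 -118.17589017  114.        ]]
```

{"api": "move_arm", "payload": {"rows": [[0,0,0.005,0,0,8.04,1],[0,0,0.005,0,0,8.04,1],[0,0,0.005,0,0,8.04,1],[0,0,0.005,0,0,8.04,1],[0,0,0.005,0,0,8.04,1],[0,0,0.005,0,0,8.04,1],[0,0,0.005,0,0,8.04,1],[0,0,0.005,0,0,8.04,1],[0,0,0.005,0,0,8.04,1],[0,0,0.005,0,0,8.04,1],[0,0,0.005,0,0,8.04,1],[0,0,0.005,0,0,8.04,1]]}}

```text
time: 2.75
eef_pos: [527.0, 121.9, 237.1]
tcp_rot: [-0.0, 0.837, 0.547, -0.0]
contact_force: [0.9, -0.4, 0.1]
width: 0.999
```

{"api": "move_arm", "payload": {"rows": [[-0.009,-0.008,0.02,0,0,0,1],[-0.009,-0.008,0.03,0,0,0,1],[0,0,0.03,0,0,0,1],[0,0,0,0,0,0,1],[0,0,0,0,0,0,1],[0,0,0,0,0,0,1]]}}

```text
time: 3.35
eef_pos: [507.4, 110.7, 159.4]
tcp_rot: [0.001, 0.836, 0.549, 0.001]
contact_force: [1.0, 0.9, 0.3]
width: 1.0
```

```bash
cat >> h.py <<'E'
def go(T,yaw):
    p,Ro,s=pose(); m=Ro.as_matrix(); y=np.degrees(np.arctan2(m[1,0],m[0,0]))
    print("t",s["time"],"pos",p.round(1),"yaw",round(y,2),"z",m[:,2].round(3),"F",s["contact_force"].round(1),"w",round(s["width"],3))
    print("shift mm in tool",Ro.inv().apply(np.array(T)-p).round(1),"turn z",round((y-yaw+180)%360-180,2))
E
python3 -c "
from h import *
go([505.8,110,107],66.5)"
```

```text
t 3.35 pos [507.4 110.7 159.4] yaw 66.63 z [ 0.003  0.    -1.   ] F [1.  0.9 0.3] w 1.0
shift mm in tool [-1.4 -1.3 52.4] turn z 0.13
```

{"api": "move_arm", "payload": {"rows": [[-0.001,-0.001,0.025,0,0,0,1],[0,0,0.026,0,0,0,1],[0,0,0,0,0,0,0],[0,0,0,0,0,0,-1],[0,0,0,0,0,0,-1],[0,0,0,0,0,0,-1],[0,0,0,0,0,0,-1],[0,0,0,0,0,0,-1],[0,0,0,0,0,0,-1],[0,0,0,0,0,0,-1]], "grip_force": 40}}

```text
time: 4.35
eef_pos: [505.8, 109.7, 107.7]
tcp_rot: [0.001, 0.836, 0.549, 0.001]
contact_force: [-2.7, 0.8, 5.7]
width: 0.18
```

```bash
python3 -c "
from h import *
go([505.8,110,107],119.1)"
```

```text
t 4.35 pos [505.8 109.7 107.7] yaw 66.57 z [ 0.002  0.    -1.   ] F [-2.7  0.8  5.7] w 0.18
shift mm in tool [ 0.3 -0.1  0.8] turn z -52.53
```

{"api": "move_arm", "payload": {"rows": [[0,0,0,0,0,-5.25,-1],[0,0,0,0,0,-5.25,-1],[0,0,0,0,0,-5.25,-1],[0,0,0,0,0,-5.25,-1],[0,0,0,0,0,-5.25,-1],[0,0,0,0,0,-5.25,-1],[0,0,0,0,0,-5.25,-1],[0,0,0,0,0,-5.25,-1],[0,0,0,0,0,-5.25,-1],[0,0,0,0,0,-5.25,-1],[0,0,0,0,0,0,-1],[0,0,0,0,0,0,-1]]}}

```text
time: 5.55
eef_pos: [506.6, 109.7, 107.8]
tcp_rot: [0.002, 0.508, 0.861, 0.001]
contact_force: [3.5, 1.7, 5.7]
width: 0.178
```

```bash
python3 -c "
from h import *
go([505.8,110,170],119.1)"
```

```text
t 5.55 pos [506.6 109.7 107.8] yaw 118.94 z [ 0.004  0.    -1.   ] F [3.5 1.7 5.7] w 0.178
shift mm in tool [  0.5  -0.3 -62.2] turn z -0.16
```

{"api": "move_arm", "payload": {"rows": [[0,0,0,0,0,0,1],[0,0,0,0,0,0,1],[0,0,0,0,0,0,1],[0,0,0,0,0,0,1],[0,0,0,0,0,0,1],[0,0,-0.03,0,0,0,1],[0,0,-0.02,0,0,-7.5,1],[0,0,-0.005,0,0,-7.5,1],[0,0,0,0,0,-7.5,1],[0,0,0,0,0,-7.5,1],[0,0,0,0,0,-7.5,1],[0,0,0,0,0,-7.0,1]]}}

```text
time: 6.75
eef_pos: [504.7, 109.6, 161.2]
tcp_rot: [-0.0, 0.14, 0.99, -0.0]
contact_force: [-0.7, 0.4, -0.1]
width: 1.002
```

{"api": "move_arm", "payload": {"rows": [[-0.028,0.008,0,0,0,0,1],[-0.029,0.008,0,0,0,0,1],[-0.029,0.008,0,0,0,0,1],[-0.029,0.008,0,0,0,0,1],[0,0,0,0,0,0,1],[0,0,0,0,0,0,1],[0,0,0,0,0,0,1]]}}

```text
time: 7.45
eef_pos: [623.2, 107.9, 161.1]
tcp_rot: [-0.001, 0.143, 0.99, -0.0]
contact_force: [0.3, -0.2, 0.1]
width: 1.0
```

```bash
python3 -c "
from h import *
go([626.1,107.7,107],163.5)"
```

```text
t 7.45 pos [623.2 107.9 161.1] yaw 163.58 z [-0.001  0.    -1.   ] F [ 0.3 -0.2  0.1] w 1.0
shift mm in tool [-2.9  0.6 54.1] turn z 0.08
```

{"api": "move_arm", "payload": {"rows": [[-0.003,0.001,0.025,0,0,0,1],[0,0,0.028,0,0,0,1],[0,0,0,0,0,0,0],[0,0,0,0,0,0,-1],[0,0,0,0,0,0,-1],[0,0,0,0,0,0,-1],[0,0,0,0,0,0,-1],[0,0,0,0,0,0,-1],[0,0,0,0,0,0,-1],[0,0,0,0,0,0,-1]]}}

```text
time: 8.45
eef_pos: [628.4, 108.4, 110.1]
tcp_rot: [0.001, 0.143, 0.99, 0.001]
contact_force: [-0.5, 1.8, 6.5]
width: 0.177
```

```bash
python3 -c "
from h import *
go([626.1,107.7,107],119.1)"
```

```text
t 8.45 pos [628.4 108.4 110.1] yaw 163.58 z [ 0.003  0.001 -1.   ] F [-0.5  1.8  6.5] w 0.177
shift mm in tool [ 2.  -1.4  3.1] turn z 44.48
```

{"api": "move_arm", "payload": {"rows": [[0.001,0,0,0,0,4.45,-1],[0,0,0,0,0,4.45,-1],[0,0,0,0,0,4.45,-1],[0,0,0,0,0,4.45,-1],[0,0,0,0,0,4.45,-1],[0,0,0,0,0,4.45,-1],[0,0,0,0,0,4.45,-1],[0,0,0,0,0,4.45,-1],[0,0,0,0,0,4.45,-1],[0,0,0,0,0,4.45,-1],[0,0,0,0,0,0,-1],[0,0,0,0,0,0,-1]]}}

```text
time: 9.65
eef_pos: [627.3, 107.1, 110.1]
tcp_rot: [0.001, 0.507, 0.862, -0.0]
contact_force: [-1.9, -3.1, 6.9]
width: 0.175
```

```bash
python3 -c "
from h import *
go([563,-115,107],89.1)"
```

```text
t 9.65 pos [627.3 107.1 110.1] yaw 119.07 z [ 0.002 -0.002 -1.   ] F [-1.9 -3.1  6.9] w 0.175
shift mm in tool [-162.9 -164.1    3.4] turn z 29.97
```

{"api": "move_arm", "payload": {"rows": [[0,0,0,0,0,0,1],[0,0,0,0,0,0,1],[0,0,0,0,0,0,1],[0,0,0,0,0,0,1],[0,0,0,0,0,0,1],[0,0,-0.03,0,0,0,1],[0,0,-0.03,0,0,0,1],[0,0,-0.03,0,0,7.5,1],[0,0,-0.03,0,0,7.5,1],[0,0,-0.03,0,0,7.5,1],[0,0,0,0,0,7.5,1]]}}

```text
time: 10.75
eef_pos: [629.0, 108.2, 264.4]
tcp_rot: [0.004, 0.715, 0.699, 0.003]
contact_force: [1.4, -0.0, 0.5]
width: 1.004
```

{"api": "move_arm", "payload": {"rows": [[-0.043,-0.01,0,0,0,0,1],[-0.043,-0.01,0,0,0,0,1],[-0.043,-0.01,0,0,0,0,1],[-0.043,-0.01,0,0,0,0,1],[-0.043,-0.01,0,0,0,0,0],[-0.043,-0.011,0,0,0,0,-1],[0,0,0,0,0,0,-1],[0,0,0,0,0,0,-1],[0,0,0,0,0,0,-1]]}}

```text
time: 11.65
eef_pos: [561.5, -147.8, 258.2]
tcp_rot: [-0.0, 0.712, 0.702, 0.0]
contact_force: [-0.7, -0.0, -0.5]
width: 0.144
```

```bash
python3 - <<'E'
from h import *
go([562,-150,80],89.1)
im=snapshot("top")[:,:,::-1]
cv2.imwrite("pics/c3.png",cv2.resize(im[135:220,158:330],(800,395),interpolation=cv2.INTER_CUBIC))
E
```

```text
t 11.65 pos [ 561.5 -147.8  258.2] yaw 89.12 z [-0.     0.001 -1.   ] F [-0.7 -0.  -0.5] w 0.144
shift mm in tool [ -2.3   0.6 178.2] turn z 0.02
```

View pics/c3.png

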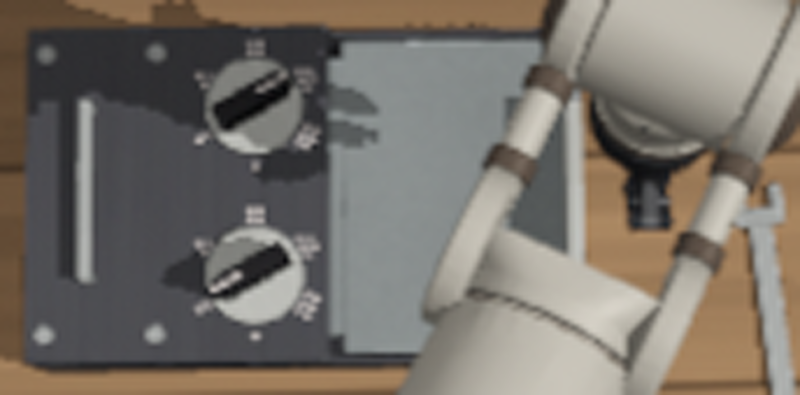

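The crop shows the front pointer at the two-dot mark (215,290) and the rear pointer at the five-dot mark (285,80). Now I'll lower behind the lid handle and push.

{"api": "move_arm", "payload": {"rows": [[-0.006,0.001,0.04,0,0,0,-1],[0,0,0.045,0,0,0,-1],[0,0,0.045,0,0,0,-1],[0,0,0.045,0,0,0,-1],[0,0,0,0,0,0,-1],[0,0,0,0,0,0,-1]]}}

```text
time: 12.3
eef_pos: [562.4, -153.8, 83.7]
tcp_rot: [-0.0, 0.712, 0.702, -0.0]
contact_force: [0.2, -0.3, 0.5]
width: -0.002
```

{"api": "move_arm", "payload": {"rows": [[0.005,0,0,0,0,0,-1],[0.005,0,0,0,0,0,-1],[0.008,0,0,0,0,0,-1],[0.008,0,0,0,0,0,-1],[0.008,0,0,0,0,0,-1],[0.008,0,0,0,0,0,-1],[0.008,0,0,0,0,0,-1]]}}

```text
time: 13.0
eef_pos: [563.2, -104.3, 83.6]
tcp_rot: [0.0, 0.713, 0.701, 0.0]
contact_force: [1.3, -2.0, 1.9]
width: -0.001
```

```bash
python3 -c "
from h import *
go([564.2,5,80],89.1)"
```

```text
t 13.0 pos [ 563.2 -104.3   83.6] yaw 89.08 z [ 0.001 -0.    -1.   ] F [ 1.3 -2.   1.9] w -0.001
shift mm in tool [109.3  -0.7   3.5] turn z -0.02
```

{"api": "move_arm", "payload": {"rows": [[0.011,0,0,0,0,0,-1],[0.011,0,0,0,0,0,-1],[0.011,0,0,0,0,0,-1],[0.011,0,0,0,0,0,-1],[0.011,0,0,0,0,0,-1],[0.011,0,0,0,0,0,-1],[0.011,0,0,0,0,0,-1],[0.008,0,0,0,0,0,-1],[0.005,0,0,0,0,0,-1]]}}

```text
time: 13.9
eef_pos: [564.2, -13.8, 83.1]
tcp_rot: [-0.0, 0.713, 0.702, -0.0]
contact_force: [-1.1, -1.1, -0.1]
width: -0.002
```

{"api": "move_arm", "payload": {"rows": [[0.004,0,0,0,0,0,-1],[0.004,0,0,0,0,0,-1]]}}

```text
time: 14.1
eef_pos: [564.2, -7.8, 83.1]
tcp_rot: [0.001, 0.713, 0.702, -0.001]
contact_force: [-2.3, -9.1, 0.6]
width: 0.001
```

{"api": "move_arm", "payload": {"rows": [[0.004,0,0,0,0,0,-1],[0.003,0,0,0,0,0,-1]]}}

```text
time: 14.3
eef_pos: [564.3, -0.6, 83.1]
tcp_rot: [0.0, 0.713, 0.701, -0.001]
contact_force: [-1.3, -3.3, 1.8]
width: -0.0
```

{"api": "move_arm", "payload": {"rows": [[0.003,0,0,0,0,0,-1],[0,0,0,0,0,0,-1]]}}

```text
time: 14.5
eef_pos: [564.6, 3.9, 83.1]
tcp_rot: [-0.0, 0.713, 0.701, 0.0]
contact_force: [0.0, 0.4, 0.6]
width: -0.004
```

{"api": "move_arm", "payload": {"rows": [[0.003,0,0,0,0,0,-1],[0,0,0,0,0,0,-1]]}}

```text
time: 14.7
eef_pos: [564.8, 6.8, 83.2]
tcp_rot: [-0.0, 0.713, 0.701, 0.0]
contact_force: [0.4, -0.6, -0.7]
width: 0.002
```

{"api": "move_arm", "payload": {"rows": [[-0.02,0,0,0,0,0,-1],[0,0,-0.045,0,0,0,-1],[0,0,-0.045,0,0,-8,-1],[0,0,-0.045,0,0,-8,0],[0,0,-0.035,0,0,-8,1],[0,0,0,0,0,-8,1],[0,0,0,0,0,-8,1],[0,0,0,0,0,-8,1],[0,0,0,0,0,-8,1],[0,0,0,0,0,-8,1],[0,0,0,0,0,-8,1],[0,0,0,0,0,-6.4,1]]}}

```text
time: 15.9
eef_pos: [564.4, -13.6, 253.2]
tcp_rot: [0.0, 0.106, 0.994, 0.0]
contact_force: [0.4, 0.1, -0.8]
width: 1.004
```

{"api": "move_arm", "payload": {"rows": [[-0.006,-0.04,0,0,0,0,1],[-0.008,-0.04,0,0,0,0,1],[-0.008,-0.04,0,0,0,0,1],[-0.008,-0.04,0,0,0,0,1],[-0.008,-0.04,0,0,0,0,1],[-0.008,-0.04,0,0,0,0,1],[-0.008,-0.04,0,0,0,0,1],[-0.008,-0.04,0,0,0,0,1],[-0.008,-0.04,0,0,0,0,1],[-0.006,-0.022,0,0,0,0,1],[0,0,0,0,0,0,1],[0,0,0,0,0,0,1]]}}

```text
time: 17.1
eef_pos: [555.7, -403.0, 252.8]
tcp_rot: [-0.0, 0.109, 0.994, 0.001]
contact_force: [0.1, 0.7, 0.1]
width: 0.997
```

```bash
python3 - <<'E'
from h import *
go([556,-424,200],167.5)
ci=camera_info("wrist"); im=snapshot("wrist")[:,:,::-1].copy(); np.save("ci2.npy",ci,allow_pickle=True); cv2.imwrite("pics/w2.png",im)
t=snapshot("top")[:,:,::-1]; cv2.imwrite("pics/t2.png",t)
c=cv2.resize(t[135:220,158:330],(512,253),interpolation=cv2.INTER_CUBIC)
cv2.imwrite("pics/m2.png",cv2.resize(np.vstack([im[:300],c]),None,fx=1.08,fy=1.08))
E
```

```text
t 17.1 pos [ 555.7 -403.   252.8] yaw 167.44 z [-0.     0.001 -1.   ] F [0.1 0.7 0.1] w 0.997
shift mm in tool [ -4.8 -20.5  52.8] turn z -0.06
```

View pics/m2.png

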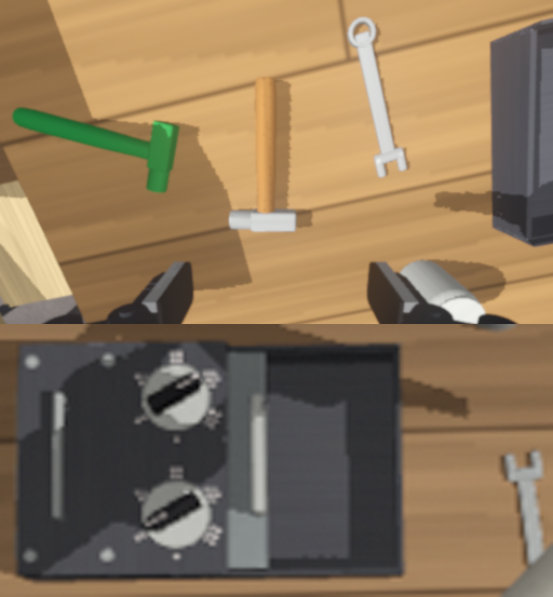

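The wrist view shows the wooden hammer's butt at (266,78), the inner side of its head at (266,210) and the head end at (265,231). The top crop shows the lid open, with its handle at (259,455).

```bash
python3 - <<'E'
from h import *
ci=np.load("ci2.npy",allow_pickle=True).item()
P=ray("",(np.float64([(265.5,79),(265.5,210)])/1.08),13,ci)
im=cv2.imread("pics/w2.png"); hsv=cv2.cvtColor(im,cv2.COLOR_BGR2HSV)
m=cv2.inRange(hsv,(8,130,120),(16,255,255)); w=np.zeros_like(m); w[70:190,236:258]=255; m&=w
ys,xs=np.nonzero(m); v=cv2.fitLine(np.c_[xs,ys].astype(np.float32),2,0,.01,.01).ravel(); print(len(xs),v,ys.min(),ys.max())
x=lambda y:v[2]+(y-v[3])*v[0]/v[1]
Q=ray("",np.float64([(x(y),y) for y in(73,194)]),13,ci); d=Q[1]-Q[0];print(Q,np.degrees(np.arctan2(d[1],d[0])),np.linalg.norm(d))
u=d/np.linalg.norm(d); print("grip from butt",Q[0]+133*u,"from head",Q[1]-31*u)
s=512/172
h=ray("top",[[158+260/1.08/s,135+(y/1.08-300)/s] for y in(397,511)],114);print("lid handle",h)
o=np.array([565.2,67.1]);a=np.radians(-.9);Rm=np.array([[np.cos(a),-np.sin(a)],[np.sin(a),np.cos(a)]])
print(((h[:,:2]-o)@Rm))
print("place",o+Rm@[38,-116])
go([*(Q[0]+133*u)[:2],200],167.5)
E
```

```text
1679 [ 7.78770121e-03 -9.99969661e-01  2.48673615e+02  1.27997025e+02] 71 189
[[ 429.17246558 -387.53007108   13.        ]
 [ 586.19496845 -425.57976414   13.        ]] -13.621353656201283 161.56684544819
grip from butt [ 558.43161416 -418.8521481    13.        ] from head [ 556.06689622 -418.27912965   13.        ]
lid handle [[619.16788065  20.58412575 114.        ]
 [503.22110642  22.66540879 114.        ]]
[[ 54.69186236 -45.66244508]
 [-61.27329917 -45.40263158]]
place [601.37326323 -49.48256743]
t 17.2 pos [ 556.1 -402.   253.3] yaw 167.53 z [ 0.     0.001 -1.   ] F [-0.3 -0.1  0.4] w 0.999
shift mm in tool [ -5.9 -16.   53.3] turn z 0.03
```

{"api": "move_arm", "payload": {"rows": [[-0.005,-0.017,0.03,0,0,0.7,1],[0,0,0.045,0,0,0,1],[0,0,0.045,0,0,0,1],[0,0,0.045,0,0,0,1],[0,0,0.025,0,0,0,1],[0,0,0,0,0,0,1],[0,0,0,0,0,0,1],[0,0,0,0,0,0,1]]}}

```text
time: 18.0
eef_pos: [558.7, -421.9, 66.7]
tcp_rot: [0.002, 0.115, 0.993, -0.002]
contact_force: [0.7, -0.4, 0.1]
width: 0.999
```

```bash
python3 -c "
from h import *
go([557.2,-419,3],166.8)"
```

```text
t 18.0 pos [ 558.7 -421.9   66.7] yaw 166.81 z [ 0.004 -0.004 -1.   ] F [ 0.7 -0.4  0.1] w 0.999
shift mm in tool [ 2.4  2.7 63.7] turn z 0.01
```

{"api": "move_arm", "payload": {"rows": [[0,0.001,0.03,0,0,0,1],[0,0,0.025,0,0,0,1],[0,0,0.007,0,0,0,1],[0,0,0,0,0,0,0],[0,0,0,0,0,0,-1],[0,0,0,0,0,0,-1],[0,0,0,0,0,0,-1],[0,0,0,0,0,0,-1],[0,0,0,0,0,0,-1],[0,0,0,0,0,0,-1]], "grip_force": 70}}

```text
time: 19.0
eef_pos: [558.1, -421.2, 3.4]
tcp_rot: [0.001, 0.115, 0.993, -0.001]
contact_force: [-0.9, 0.3, 5.4]
width: 0.265
```

```bash
python3 -c "
from h import *
go([557.2,-419,3],166.8)"
```

```text
t 19.0 pos [ 558.1 -421.2    3.4] yaw 166.77 z [ 0.002 -0.003 -1.   ] F [-0.9  0.3  5.4] w 0.265
shift mm in tool [1.3 1.9 0.4] turn z -0.03
```

{"api": "move_arm", "payload": {"rows": [[0,0,-0.01,0,0,0,-1],[0,0,-0.015,0,0,0,-1],[0,0,-0.02,0,0,0,-1],[0,0,-0.03,0,0,0,-1],[0,0,0,0,0,0,-1],[0,0,0,0,0,0,-1]]}}

```text
time: 19.6
eef_pos: [557.4, -420.1, 76.8]
tcp_rot: [0.0, 0.115, 0.993, -0.0]
contact_force: [-0.2, 0.4, -6.0]
width: 0.262
```

```bash
python3 - <<'E'
from h import *
go([601.4,-49.5,230],179.1)
im=snapshot("wrist")[:,:,::-1].copy(); s=snapshot("side")[:,:,::-1]
c=cv2.resize(s[150:300,270:450],(614,512))
cv2.imwrite("pics/m3.png",np.hstack([cv2.resize(im,(400,300)),cv2.resize(c,(360,300))]))
E
```

```text
t 19.6 pos [ 557.4 -420.1   76.8] yaw 166.77 z [ 0.001 -0.001 -1.   ] F [-0.2  0.4 -6. ] w 0.262
shift mm in tool [  41.8  370.8 -153.5] turn z -12.33
```

View pics/m3.png

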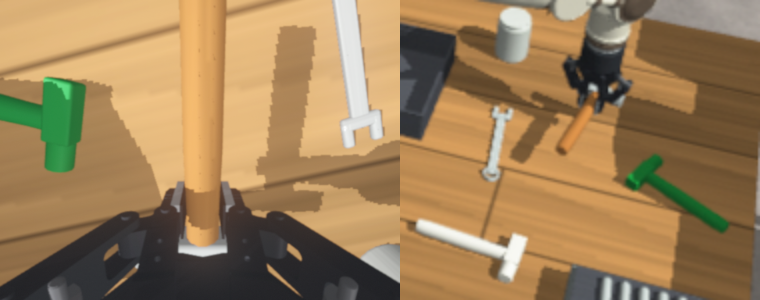

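The hammer is lifted level and gripped at about (203,240) in the wrist half, and the spanner and green hammer haven't moved. Next I'll carry it to the mouth.

{"api": "move_arm", "payload": {"rows": [[0,0,-0.04,0,0,0,-1],[0,0,-0.04,0,0,0,-1],[0.004,0.03,-0.025,0,0,0,-1],[0.005,0.04,0,0,0,0,-1],[0.005,0.04,0,0,0,0,-1],[0.005,0.045,0,0,0,0,-1],[0.005,0.045,0,0,0,0,-1],[0.005,0.045,0,0,0,0,-1],[0.005,0.045,0,0,0,0,-1],[0.004,0.04,0,0,0,0,-1],[0.003,0.03,0,0,0,0,-1],[0.001,0.01,0,0,0,0,-1]]}}

```text
time: 20.9
eef_pos: [599.8, -46.4, 179.0]
tcp_rot: [-0.002, 0.114, 0.994, 0.001]
contact_force: [-1.3, -0.3, -4.6]
width: 0.26
```

{"api": "move_arm", "payload": {"rows": [[0,0,0,0,0,-6.2,-1],[0,0,0,0,0,-6.1,-1],[0,0,0,0,0,0,-1],[0,0,0,0,0,0,-1],[0,0,0,0,0,0,-1]]}}

```text
time: 21.4
eef_pos: [600.6, -50.5, 180.7]
tcp_rot: [-0.001, 0.009, 1.0, 0.0]
contact_force: [0.9, 0.2, -4.3]
width: 0.264
```

```bash
python3 - <<'E'
from h import *
go([601.4,-49.5,9],179.1)
ci=camera_info("wrist"); im=snapshot("wrist")[:,:,::-1].copy(); cv2.imwrite("pics/w4.png",im); np.save("ci4.npy",ci,allow_pickle=True)
cv2.imwrite("pics/w4b.png",cv2.resize(im,(800,600)))
E
```

```text
t 21.4 pos [600.6 -50.5 180.7] yaw 178.94 z [-0.001  0.    -1.   ] F [ 0.9  0.2 -4.3] w 0.264
shift mm in tool [ -0.9   0.9 171.7] turn z -0.16
```

View pics/w4b.png

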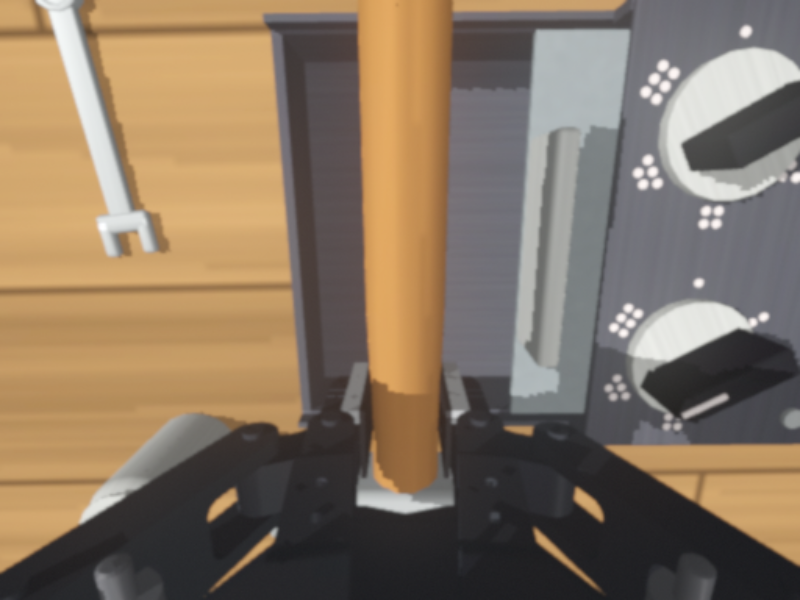

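The view shows the handle held straight over the mouth. The mouth's -y wall runs (270,15)–(302,425), the open lid's edge (535,30)–(512,410), and the lid handle is at (555,250).

```bash
python3 - <<'E'
from h import *
ci=np.load("ci4.npy",allow_pickle=True).item()
o=np.array([565.2,67.1]);a=np.radians(-.9);Rm=np.array([[np.cos(a),-np.sin(a)],[np.sin(a),np.cos(a)]])
def b(p,z):
    P=ray("",np.float64([p])/1.5625-.2,z,ci)[0]; return p,z,((P[:2]-o)@Rm).round(1)
for p,z in(((265,15),72),((302,425),72),((276,30),60),((628,5),96),((585,442),96),((535,30),68),((512,410),68),((551,135),114),((580,130),114),((527,345),114),((556,367),114),((555,13),72),((406,200),181+19-6)):print(*b(p,z))
E
```

```text
(265, 15) 72 [-116.9 -188.1]
(302, 425) 72 [ 119.5 -185.6]
(276, 30) 60 [-113.9 -186.2]
(628, 5) 96 [-112.3  -14. ]
(585, 442) 96 [117.2  -7.7]
(535, 30) 68 [-111.1  -48.5]
(512, 410) 68 [111.1 -45.7]
(551, 135) 114 [-54.9 -50.1]
(580, 130) 114 [-56.9 -37.1]
(527, 345) 114 [ 47.3 -53.2]
(556, 367) 114 [ 59.8 -36.9]
(555, 13) 72 [-117.4  -39.9]
(406, 200) 194 [ -28.6 -116.5]
```

{"api": "move_arm", "payload": {"rows": [[0,0,0.03,0,0,0,-1],[0,0,0.035,0,0,0,-1],[0,0,0.035,0,0,0,-1],[0,0,0.03,0,0,0,-1],[0,0,0.02,0,0,0,-1],[0,0,0.01,0,0,0,-1],[0,0,0,0,0,0,-1],[0,0,0,0,0,0,-1]]}}

```text
time: 22.25
eef_pos: [602.0, -50.5, 22.5]
tcp_rot: [0.001, 0.008, 1.0, -0.0]
contact_force: [0.1, 0.7, -4.3]
width: 0.265
```

{"api": "move_arm", "payload": {"rows": [[0,0,0.005,0,0,0,-1],[0,0,0.003,0,0,0,-1],[0,0,0,0,0,0,-1]]}}

```text
time: 22.55
eef_pos: [600.8, -50.1, 13.3]
tcp_rot: [-0.0, 0.008, 1.0, 0.0]
contact_force: [0.3, 0.2, -5.0]
width: 0.263
```

{"api": "move_arm", "payload": {"rows": [[0,0,0.002,0,0,0,-1],[0,0,0.0015,0,0,0,-1],[0,0,0,0,0,0,-1]]}}

```text
time: 22.85
eef_pos: [601.0, -50.2, 9.8]
tcp_rot: [0.0, 0.008, 1.0, -0.0]
contact_force: [-1.1, -0.4, -3.7]
width: 0.263
```

{"api": "move_arm", "payload": {"rows": [[0,0,0.0005,0,0,0,-0.3],[0,0,0,0,0,0,-0.1],[0,0,0,0,0,0,0.1],[0,0,0,0,0,0,0.1],[0,0,0,0,0,0,0.1],[0,0,0,0,0,0,0.1],[0,0,-0.02,0,0,0,0.1],[0,0,-0.03,0,0,0,0.1],[0,0,-0.04,0,0,0,0.1],[0,0,-0.045,0,0,0,0.1],[0,0,-0.045,0,0,0,0.1],[0,0,-0.045,0,0,0,0.1]]}}

```text
time: 24.05
eef_pos: [600.6, -50.0, 236.2]
tcp_rot: [0.0, 0.008, 1.0, -0.0]
contact_force: [0.6, -0.1, 0.6]
width: 0.553
```

{"api": "move_arm", "payload": {"rows": [[0.01,-0.045,-0.01,0,0,0,0.1],[0.01,-0.045,-0.01,0,0,0,0.1],[0.01,-0.045,-0.01,0,0,0,0.1],[0.01,-0.045,0,0,0,0,0.1],[0.01,-0.045,0,0,0,0,0.1],[0.01,-0.045,0,0,0,0,0.1],[0.01,-0.045,0,0,0,0,0.1],[0,0,0,0,0,0,0.1],[0,0,0,0,0,0,0.1]]}}

```text
time: 24.95
eef_pos: [525.4, -364.5, 263.9]
tcp_rot: [-0.0, 0.009, 1.0, 0.0]
contact_force: [0.2, 0.4, -0.2]
width: 0.55
```

```bash
python3 - <<'E'
from h import *
t=snapshot("top")[:,:,::-1]; s=snapshot("side")[:,:,::-1]
cv2.imwrite("pics/m5.png",np.vstack([cv2.resize(t[90:240,70:430],(720,300),interpolation=cv2.INTER_CUBIC),cv2.resize(s[135:225,160:376],(720,300),interpolation=cv2.INTER_CUBIC)]))
E
```

```text
(no output)
```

View pics/m5.png

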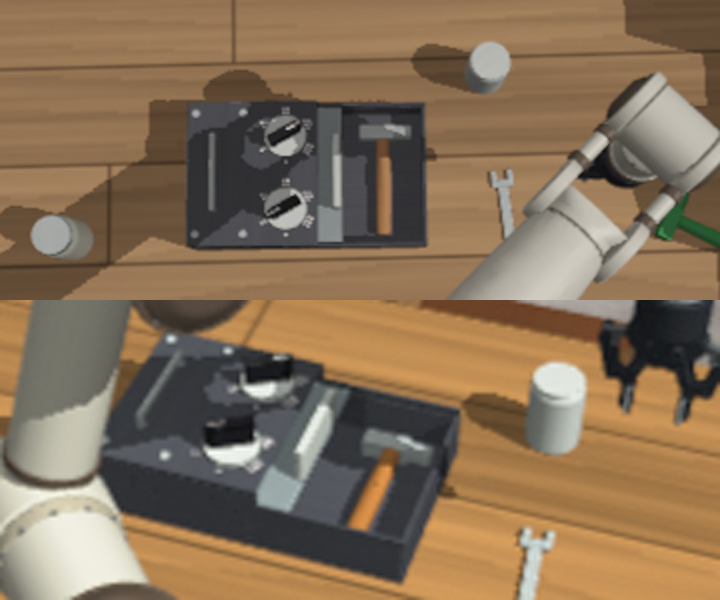

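Top and side views show the hammer flat in the compartment at (385,180), the lid open, the dials at 2 and 5, and the tin, jar and spanner in place. Handing in.

```bash
python3 -c "
from bench import job
print(job.hand_in())"
```

```text
the job is handed in; nothing more can be done
None
```

The wooden hammer is in the opened tool box, and I handed the job in at about 25 s of the 61 s allowed. Hand-in reports no verdict.

**Steps:** I turned the front dial to 2 and then the rear dial to 5. I pushed the lid with closed fingers past its catch, then set the hammer down on the box floor.

**Last checks:**
- **Dials:** both pointers stood at their numbers in the pictures, and the tool angle at release was within about 0.2° of what I wanted.
- **Lid:** the push rose to about 9 N at the catch and then dropped to about zero. Two points on the lid's edge measured at box y -48.5 and -45.7 mm, against -48 mm expected when fully open.
- **Hammer:** it looks flat in the compartment in the top and side views.
- **Other things:** the tin, jar and spanner looked unmoved by eye; I did not measure them. The arm ended clear of everything, and no wrist reading passed about 10 N.

**Disagreements:** the two camera estimates of the hammer's position differed by about 5 mm. A coarser top-view reading put the lid handle at y -45.5 mm instead of -42 mm, but a closer wrist view gave about -44 mm. Neither affected the job.

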